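Load the thin round bar into the bench collet

TASK

Clamp the thin round bar in the bench collet: take it from the stock rack, lay it in the sloping rest and let go of it there, then take it again by its raised end, lower it gently upright between the open jaws until it stands on the depth stop, and let go. Then swing the collet's lever clockwise (seen from above) as far as it goes to close the jaws on the bar. Leave the thick bar and the square bar in the rack, and do not knock the bottles, the flask or the timer about.

Things in the scene. Friction and masses are not known exactly. Their poses are not given: they have to be found in the camera images.
- bar_centre (a point): The bar to load: a plain round steel bar, 24 mm in diameter, 180 mm long, 0.25 kg give or take 30%. The point is its centre; its x axis runs along the bar (both ends are alike). It starts level in one of the three places of the rack, its centre 39 mm above the table.
- thick_bar_centre (a point): Another bar in the rack: round steel, 34 mm in diameter, 180 mm long; too thick for the collet. The point is its centre, x along its length. Leave it.
- square_bar_centre (a point): Another bar in the rack: square steel, 24 mm across flats, lying on edge, 180 mm long. The point is its centre, x along its length. Leave it.
- rack: Fixed low aluminium rack, 124 x 224 mm, up to 41 mm high: two combs (14 mm thick, at x = -55 and +55 mm) with three 90-degree V notches each, at y = -85, 0 and +85 mm; the bars lie in them along the rack's x axis. Between the combs nothing stands higher than 6 mm. Origin: centre of its underside.
- rest: Grey sloping rest, fixed by its base plate (170 x 70 x 10 mm). z up; x is the level direction in which it rises. A bar in it slopes up at 45 degrees in the xz plane, on two open 90-degree V supports (14 mm long, 36 mm wide) at 22 and 118 mm along the bar from its lower end. From 30 to 110 mm the bar is free at its sides and 36 mm below its axis, past 126 mm all round. Origin: underside.
- rest_foot (a point): Where the centre of the bar's lower end face is when the bar lies in the sloping rest, against its foot plate: 50 mm above the table, 65 mm to -x of the rest's origin. Same axes as the rest: the bar runs from here along (1, 0, 1)/1.414.
- collet: Bench collet, fixed: a round steel housing 90 mm in diameter, 80 mm high, on a base plate 130 x 130 x 12 mm, with an upright bore 28 mm in diameter. Three jaws on top, flared, 80 to 108 mm above the table, leave an opening of 28 to 30 mm while the lever is open and close to less than 24 mm. Origin: centre of its underside.
- collet_stop (a point): Middle of the collet's depth stop, the floor of the bore, 20 mm above the table; z up is the bore's axis. A 180 mm bar standing on the stop has its top 200 mm above the table.
- lever_knob (a point): Upright black round knob of the collet's lever, 25 mm in diameter, from 55 to 105 mm above the table; the point is its middle (80 mm above the table). It moves on a circle of 125 mm radius about the bore's axis, clockwise seen from above to close; the arm that carries it lies 46 to 56 mm above the table. It needs about 3 N, some more at the end where the jaws bite, and stays where it is left.
- lever (a joint): Angle of the collet's lever in rad: 0 fully open, 1.3 fully closed (end stop); it starts between 0 and 0.35. It grows clockwise seen from above. The jaws touch the thin bar at about 1.1.
- jar_0: Bystander: white bottle with a blue cap, 84 mm in diameter, 180 mm high. Origin: centre of its underside.
- jar_2: Bystander: white bottle with a red cap, 59 mm in diameter, 126 mm high. Origin: centre of its underside.
- jar_3: Bystander: green bottle, 76 mm in diameter, 162 mm high. Origin: centre of its underside.
- dropper_bottle: Bystander: dropper bottle with a red teat, 38 mm in diameter, 109 mm high. Origin: centre of its underside.
- flask: Bystander: small conical glass flask, 54 mm in diameter, 103 mm high. Origin: centre of its underside.
- timer: Bystander: flat white timer, 55 x 66 x 20 mm. Origin: centre of its underside.

How it is judged:
On the way, in this order (a step that is already met when the one before it is completed fails the run):
1. the thin bar lies in the sloping rest, let go (x of bar_centre in the frame of rest_foot between 0.05 and 0.085 m and z of bar_centre in the frame of rest_foot between 0.05 and 0.085 m and y of bar_centre in the frame of rest_foot between -0.012 and 0.012 m and contact force between the fingers and bar below 0.1 N and linear speed of bar below 0.03 m/s), for 0.2 s.
2. the thin bar stands upright in the collet on the depth stop, let go, with the lever still open (horizontal distance between bar_centre and collet_stop below 0.007 m and z of bar_centre in the frame of collet_stop below 0.093 m and angle between the x axis of bar_centre and the z axis of collet_stop, either way round below 0.1 rad and contact force between the fingers and bar below 0.1 N and value of joint lever below 0.7 rad), for 0.2 s.
At the end, for the whole second after the job is handed in: The thin bar stands upright (within 0.05 rad) and at rest in the collet, centred within 4 mm and within 3 mm of the depth stop; the lever is closed beyond 1.18 rad; the thick and square bars lie within 40 mm of where they started (value of joint lever above 1.18 rad and horizontal distance between bar_centre and collet_stop below 0.004 m and z of bar_centre in the frame of collet_stop between 0.086 and 0.093 m and angle between the x axis of bar_centre and the z axis of collet_stop, either way round below 0.05 rad and linear speed of bar below 0.02 m/s and distance of each of thick_bar_centre, square_bar_centre from where it was at the start of the episode below 0.04 m); the robot touches nothing.
It fails at once if the bar is dropped into the collet instead of being lowered gently (faster than 0.5 m/s there) (horizontal distance between bar_centre and collet_stop below 0.015 m and z of bar_centre in the frame of collet_stop below 0.165 m and linear speed of bar above 0.5 m/s).
It fails at once if one of the other bars is moved more than 40 mm (distance of any of thick_bar_centre, square_bar_centre from where it was at the start of the episode above 0.04 m).
It fails at once if a bottle, the flask or the timer is pushed more than 30 mm or knocked over (distance of any of jar_0, jar_2, jar_3, dropper_bottle, flask, timer from where it was at the start of the episode above 0.03 m or angle between any of jar_0, jar_2, jar_3, dropper_bottle, flask's own z axis and vertical above 0.6 rad).
It also fails if it takes over 67 s, if anything falls off the work surface, if the arm or the gripper's body presses on something with over 40 N, if the wrist force passes 120 N, or if a joint passes its speed limit or range.

ROBOT

A 6-joint arm with a two-finger parallel gripper is mounted at the origin on a cart in front of the work surface, level with it; the furniture and walls round the work are solid. World frame = base frame: x ahead of the robot, y to its left, z up, the work surface at z = 0. Lengths are in m, angles in rad, forces in N, time in s.
With the tool pointing down it reaches from about 0.35 to 1 m from the base axis. Payload 7.1 kg.
Tool frame: the origin (TCP) lies between the finger pads; the fingertips stand 22 mm ahead of it and the grasp point (between the pads) lies 3 mm ahead of it; z points along the fingers, y is the line along which they close (so a half turn about z gives the same grasp; the last joint's range is limited). The gripper opens to 85 mm and grips with 20 to 120 N. Pads are 22 mm wide; open, the fingers measure 114 mm over their backs; the gripper's body (76 mm by 85 mm) begins 54 mm behind the grasp point. The pads swing forward as they close: fully open they stand 13 mm farther back than shut.
Start: joints at [-1.288, 0.423, 1.63, -0, 1.089, -0.019], TCP at [0.186, -0.597, 0.253] pointing down, gripper open.
Joint ranges: [-3, 3], [-0.9, 2.11], [0.09, 2.58], [-1.31, 4.45], [0.11, 2.69], [-2.54, 2.54]. Speed limits (rad/s): [2.39, 2.39, 3.01, 3.14, 3.14, 3.14].

INTERFACE

Orientations are given as a rotation vector (axis times angle).
In Python, from rig import manip gives the robot as it stands. The module is installed in compiled form; this text tells all that it offers. Calls block until the motion is done:
- manip.move_to(position, orientation): joint-space move of the TCP to a pose.
- manip.servo_line(position, orientation=None, rate=0.15): straight line of the TCP; orientation=None keeps the orientation; rate is the mean speed in m/s.
- manip.set_joints(angles): joint-space move.
- manip.command_gripper(opening, f_grip=None): finger opening in m; f_grip is the grip in N (None keeps the last); returns when the fingers have stopped.
- manip.hold(seconds).
- manip.solve_ik(position, orientation): joint angles nearest the present ones, or None.
- manip.camera(name): name is "side" or "top"; returns a dict with "image" (384x512x3 uint8, red, green, blue), "fx", "fy", "cx", "cy" (pixels), "cam_to_world" (4x4, takes a point from camera to world coordinates). Camera axes: x right, y down, z forward; pixel columns grow to the right and rows downward; lengths in m; the calibration is good to about 2 mm. A picture is of the moment at which its call begins. There is no depth.
A pose or a line that the arm cannot do raises manip.IKError and nothing moves.
- manip.sign_off(): hands the job in; it is judged then, once.
Readings, each from a call of its own:
- manip.get_time(): time.
- manip.get_joint_positions(): joint angles.
- manip.get_joint_vel(): joint speeds.
- manip.get_tau(): joint torques, N m.
- manip.get_position(): TCP position.
- manip.get_ee_rot(): TCP orientation.
- manip.get_contact_force(): force on the tool from outside, world axes, zero at the start.
- manip.get_torque(): the same for the moment, N m.
- manip.get_width(): finger opening in m.
- manip.get_grip_force(): force on a finger pad.
Only numpy, scipy, OpenCV 4.12 (cv2) and the standard library are available. Lean on these libraries where they do the work, as an engineer would, in place of code of your own. Each camera call takes 0.05 s, during which the arm holds its last target. There are 200 camera calls.

## Working session

There is one attempt and no reset: what is moved stays moved. The work goes in short steps, each a Python script; the robot and the scene stay as the last script left them, time stands still between calls to the robot, and variables do not carry over. Pictures are saved under pics/ and viewed, at most 10 in all, crops included, and the job is handed in when it is done.

```bash
mkdir -p pics; python3 - <<'E'
from rig import manip
import cv2,numpy as np
for n in("top","side"):
    c=manip.camera(n); cv2.imwrite(f"pics/{n}0.png",cv2.resize(c["image"][:,:,::-1],(800,600),interpolation=cv2.INTER_CUBIC))
    np.savez(n+"0.npz",**c)
    print(n,c["fx"],c["fy"],c["cx"],c["cy"],np.round(c["cam_to_world"],3).tolist())
E
```

```text
top 401.84523267741355 401.84523267741355 263.3158359868488 199.6924834347717 [[0.004, -0.989, 0.145, 0.367], [-1.0, -0.005, -0.008, -0.027], [0.009, -0.145, -0.989, 1.484], [0.0, 0.0, 0.0, 1.0]]
side 364.0533922478712 364.0533922478712 257.6925850080868 185.95372612025756 [[-0.911, -0.206, 0.358, 0.189], [-0.413, 0.462, -0.785, 0.848], [-0.004, -0.863, -0.506, 0.634], [0.0, 0.0, 0.0, 1.0]]
```

View pics/top0.png

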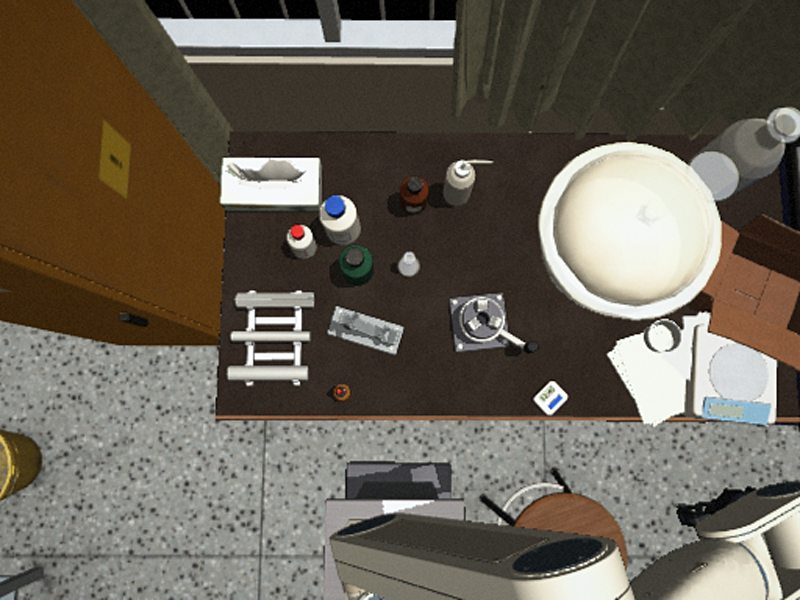

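View pics/side0.png

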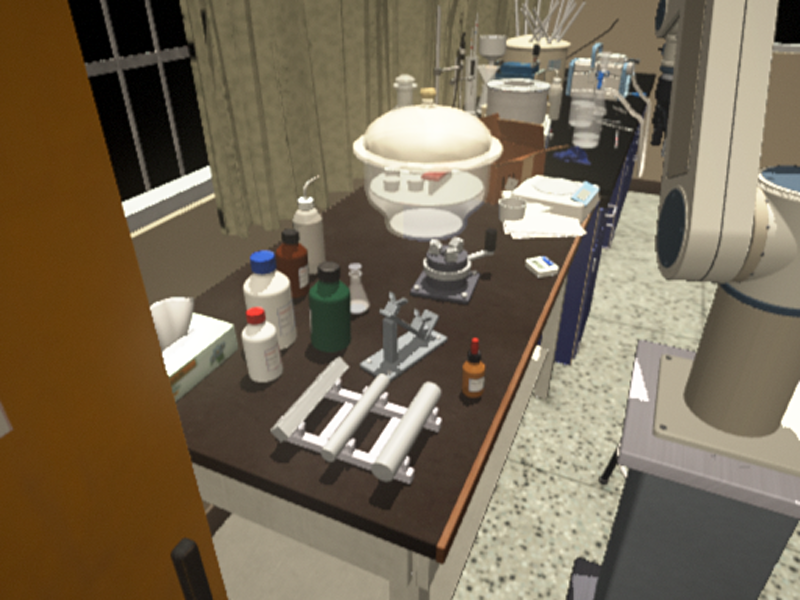

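Top view: rack at left with the square bar (275,299), thin bar (270,337) and thick bar (268,373). The rest is at (366,330), the collet at (481,322), the knob at (532,346). The dropper bottle is near (342,392) and the timer at (550,398). I'll enlarge both views for accuracy.

```bash
python3 - <<'E'
import cv2,numpy as np
def crop(n,u0,v0,w,h,s):
    im=np.load(n+"0.npz")["image"][v0:v0+h,u0:u0+w,::-1]
    cv2.imwrite(f"pics/{n}_crop.png",cv2.resize(im,None,fx=s,fy=s,interpolation=cv2.INTER_CUBIC))
crop("top",143,180,200,80,4)
crop("side",170,140,160,100,5)
E
```

```text
(no output)
```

View pics/top_crop.png

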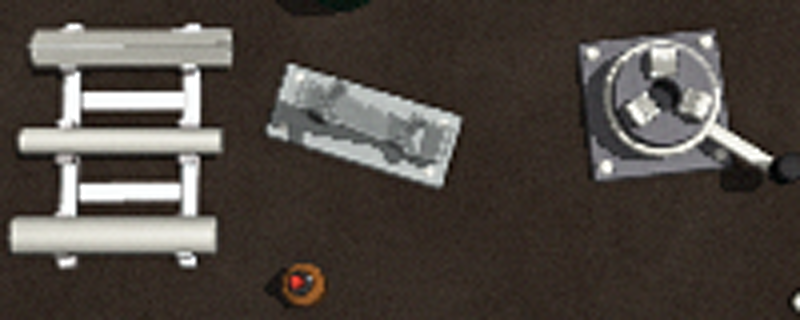

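View pics/side_crop.png

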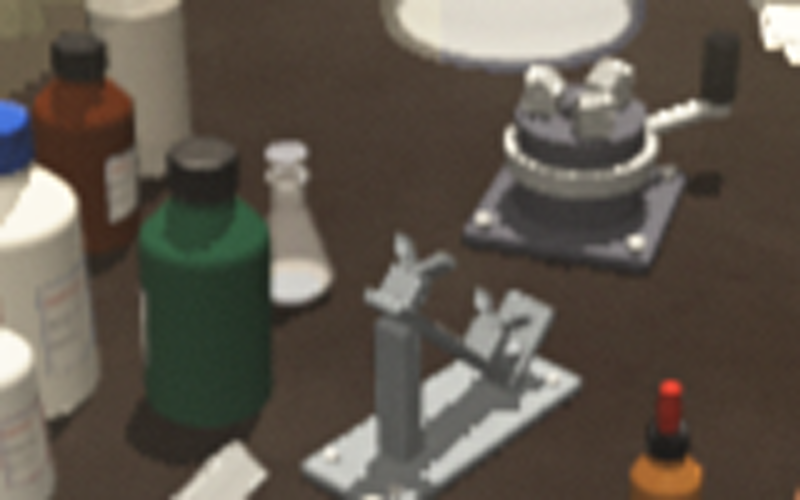

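The top crop shows the thin bar spanning (20,140)–(222,140). The rest plate corners are (290,63), (462,113), (442,187), (268,134), and the rest rises to the left. The collet plate corners are (580,43), (713,32), (728,170), (598,181), with the knob at (785,168). The side crop confirms that the tall support is at the near (+y) end: plate corners (303,466), (580,382), (510,340) and knob top (720,35).

```bash
cat > h.py <<'E'
import numpy as np
def ray(n,u,v,z,f="0"):
    c=np.load(n+f+".npz");T=c["cam_to_world"]
    d=T[:3,:3]@np.array([(u-c["cx"])/c["fx"],(v-c["cy"])/c["fy"],1]);o=T[:3,3]
    return o+d*(z-o[2])/d[2]
top=lambda x,y,z:ray("top",143+(x+.5)/4-.5,180+(y+.5)/4-.5,z)
side=lambda x,y,z:ray("side",170+(x+.5)/5-.5,140+(y+.5)/5-.5,z)
E
python3 - <<'E'
from h import *
np.set_printoptions(precision=4,suppress=True)
def quad(name,P,z,f):
    Q=np.array([f(*p,z) for p in P]);print(name,Q.mean(0)[:2],"sides",np.linalg.norm(Q-np.roll(Q,-1,0),axis=1));return Q
R=quad("rest",[(290,63),(462,113),(442,187),(268,134)],.01,top)
d=(R[0]+R[3]-R[1]-R[2])[:2];e=(R[3]-R[2]+R[0]-R[1])[:2];w=(R[0]-R[3]+R[1]-R[2])[:2]
print("rest yaw from long",np.arctan2(d[1],d[0]),"from width",np.arctan2(w[1],w[0])+np.pi/2)
quad("collet",[(580,43),(713,32),(728,170),(598,181)],.012,top)
print("bore top",top(665,95,.1),"housing ring z.05",top(664,95,.08))
k=top(785,168,.105);print("knob",k,"side",side(720,36,.105))
a,b=top(20,140,.039),top(222,140,.039);print("bar",a,b,(a+b)/2,np.linalg.norm(a-b))
for n,p,q,z in(("thick",(11,234),(216,234),.046),("sq",(32,47),(232,47),.045)):
    a,b=top(*p,z),top(*q,z);print(n,(a+b)/2,np.linalg.norm(a-b),np.arctan2(*(a-b)[:2]))
print("combs",[top(x,y,.041)[:2] for x,y in((72,30),(188,30),(66,260),(188,258))])
print("dropper",top(302,283,.08),"timer",ray("top",550/1.5625,398/1.5625,.02))
print("green top",ray("top",354/1.5625,256/1.5625,.16),"flask",ray("top",406/1.5625,257/1.5625,.1))
print("side collet plate",side(466,238,.012),side(650,267,.012),side(684,178,.012))
print("side rest plate",side(303,466,.01),side(580,382,.01),side(510,340,.01))
E
```

```text
rest [0.5416 0.069 ] sides [0.1662 0.0708 0.1677 0.0689]
rest yaw from long 1.2851025928125948 from width 1.3042587842551703
collet [ 0.5594 -0.1982] sides [0.1244 0.1293 0.1201 0.1294]
bore top [ 0.5576 -0.197   0.1   ] housing ring z.05 [ 0.5604 -0.1985  0.08  ]
knob [ 0.4939 -0.2991  0.105 ] side [ 0.4966 -0.3004  0.105 ]
bar [0.5222 0.3781 0.039 ] [0.5231 0.1963 0.039 ] [0.5226 0.2872 0.039 ] 0.18182815427706678
thick [0.4378 0.2892 0.046 ] 0.18207096615962526 -0.00419294313167179
sq [0.6067 0.279  0.045 ] 0.18082419138000447 -0.005247477953968847
combs [array([0.6228, 0.3349]), array([0.6233, 0.2296]), array([0.4148, 0.3318]), array([0.417 , 0.2233])]
dropper [0.3945 0.1173 0.08  ] timer [ 0.382  -0.3606  0.02  ]
green top [0.6825 0.0865 0.16  ] flask [ 0.6952 -0.0256  0.1   ]
side collet plate [ 0.6104 -0.1166  0.012 ] [ 0.4856 -0.1314  0.012 ] [ 0.5026 -0.2564  0.012 ]
side rest plate [0.5943 0.1454 0.01  ] [0.4824 0.0067 0.01  ] [ 0.5375 -0.0177  0.01  ]
```

```bash
cat >> h.py <<'E'
from scipy.spatial.transform import Rotation as Rn
Z=np.array([0,0,1.]);S2=np.sqrt(.5)
def pose(g,x,t):
    x,t=np.array(x,float),np.array(t,float);R=np.c_[x,np.cross(t,x),t]
    return np.array(g)-.003*t, Rn.from_matrix(R).as_rotvec()
psi=1.29; h=np.array([np.cos(psi),np.sin(psi),0])
foot=np.array([.5416,.069,0])-.065*h+.05*Z
b=(h+Z)*S2; n=(Z-h)*S2
C=np.array([.559,-.1975,0])
def hd(a): return np.array([np.cos(a),np.sin(a),0])
def pick(s,z): return pose([.5226,.282,z],[0,s,0],-Z)
def rest(s,d,al=.085+.004): return pose(foot+b*al+n*d,s*b,-n)
def regrasp(s,d,al=.158): return pose(foot+b*al+d*Z,s*h,-Z)
def coll(s,a,z,c=C): return pose(c+z*Z,s*(hd(a)+Z)*S2,(hd(a)-Z)*S2)
E
python3 - <<'E'
from h import *
from rig import manip
np.set_printoptions(precision=2,suppress=True)
f=lambda p:manip.solve_ik(*p)
for s in(1,-1):
    for nm,p in(("pick",pick(s,.039)),("pickup",pick(s,.2)),("rest",rest(s,0)),("restup",rest(s,.1)),("reg",regrasp(s,0)),("regup",regrasp(s,.15)),
      *[(f"coll{a}",coll(s,a,z)) for a in(-.8,-.35,0,.4,.8) for z in(.178,.36)]):
        q=f(p);print(s,nm,None if q is None else np.array(q))
E
```

```text
1 pick [ 0.47  0.68  1.79 -0.    0.67  0.47]
1 pickup [ 0.47  0.44  1.74 -0.    0.96  0.47]
1 rest [-0.27  0.62  2.    1.11  0.91 -0.89]
1 restup [-0.42  0.49  1.98  0.94  1.05 -0.78]
1 reg [ 0.18  0.46  1.82 -0.    0.86  0.46]
1 regup [ 0.18  0.27  1.7  -0.    1.17  0.46]
1 coll-0.8 None
1 coll-0.8 None
1 coll-0.35 [-0.36  0.39  2.22  3.1   0.25 -1.54]
1 coll-0.35 [-0.36  0.03  2.08  0.04  0.25  1.52]
1 coll0 [-0.53  0.4   2.18  1.96  0.4  -0.81]
1 coll0 [-0.53  0.06  2.05  0.88  0.48  0.35]
1 coll0.4 [-0.66  0.46  2.07  1.37  0.68 -0.64]
1 coll0.4 [-0.66  0.15  1.94  0.95  0.86 -0.07]
1 coll0.8 [-0.7   0.53  1.91  1.03  0.96 -0.67]
1 coll0.8 [-0.7   0.27  1.79  0.86  1.19 -0.32]
-1 pick None
-1 pickup None
-1 rest [-0.27  0.62  2.    1.11  0.91  2.26]
-1 restup [-0.42  0.49  1.98  0.94  1.05  2.36]
-1 reg None
-1 regup None
-1 coll-0.8 None
-1 coll-0.8 [-0.16  0.08  2.02 -0.93  0.56 -0.24]
-1 coll-0.35 [-0.36  0.39  2.22  3.1   0.25  1.6 ]
-1 coll-0.35 [-0.36  0.03  2.08  0.04  0.25 -1.62]
-1 coll0 [-0.53  0.4   2.18  1.96  0.4   2.33]
-1 coll0 None
-1 coll0.4 [-0.66  0.46  2.07  1.37  0.68  2.5 ]
-1 coll0.4 None
-1 coll0.8 [-0.7   0.53  1.91  1.03  0.96  2.47]
-1 coll0.8 None
```

```bash
python3 - <<'E'
from h import *
from rig import manip
import cv2
def st(m): print(m,round(manip.get_time(),1),"w",round(manip.get_width(),4),"F",np.round(manip.get_contact_force(),1),"g",round(manip.get_grip_force(),1))
manip.command_gripper(.07)
manip.move_to(*pick(1,.16)); st("above")
manip.servo_line(pick(1,.039)[0],rate=.1)
manip.command_gripper(0,60); st("grip")
manip.servo_line(pick(1,.2)[0],rate=.15); st("up")
manip.move_to(*rest(1,.13)); st("restup")
manip.servo_line(rest(1,.02)[0],rate=.12); st("near")
for n in("top","side"):
    c=manip.camera(n);np.savez(n+"1.npz",**c)
im=[np.load("top1.npz")["image"][170:260,170:270],np.load("side1.npz")["image"][150:240,220:320]]
cv2.imwrite("pics/rest1.png",np.hstack([cv2.resize(i[:,:,::-1],(400,360),interpolation=cv2.INTER_CUBIC) for i in im]))
E
```

```text
above 3.7 w 0.0699 F [-0.8  0.1 -0.1] g 0.0
grip 5.6 w 0.0223 F [-4.1  0.3  6.4] g 58.3
up 6.8 w 0.0224 F [ 0.6  0.4 -3.6] g 58.8
restup 7.9 w 0.0222 F [-0.3 -0.1 -3.1] g 58.9
near 9.0 w 0.0221 F [-0.8  0.  -3.1] g 58.9
```

View pics/rest1.png

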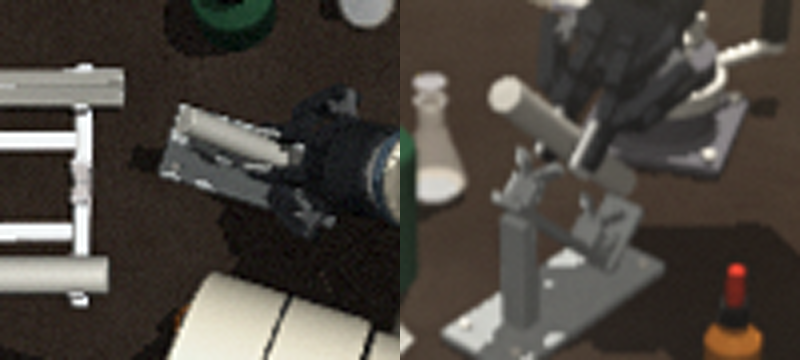

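The bar is held parallel to and just above the V supports: side panel bar end at (505,95), upper V at (520,190). Next I lower it in steps, watching the force.

```bash
python3 - <<'E'
from h import *
from rig import manip
import cv2
F0=np.array(manip.get_contact_force())
for d in(.012,.008,.005,.003,.001,-.001,-.003,-.005):
    manip.servo_line(rest(1,d)[0],rate=.03)
    F=np.array(manip.get_contact_force())-F0; print(d,np.round(F,1))
    if np.linalg.norm(F)>10: break
manip.command_gripper(.05); manip.hold(.4); print(manip.get_contact_force(),manip.get_time())
manip.servo_line(rest(1,d+.11)[0],rate=.15)
manip.move_to(*regrasp(1,.16))
manip.hold(.2)
for n in("top","side"):
    c=manip.camera(n);np.savez(n+"2.npz",**c)
print(manip.get_time())
im=[np.load("top2.npz")["image"][170:260,170:270],np.load("side2.npz")["image"][150:240,220:320]]
cv2.imwrite("pics/rest2.png",np.hstack([cv2.resize(i[:,:,::-1],(400,360),interpolation=cv2.INTER_CUBIC) for i in im]))
E
```

```text
0.012 [ 0.1  0.2 -0.8]
0.008 [-0.5  1.5 -0.3]
0.005 [-1.2  0.3  0.7]
0.003 [ -8.9 -12.2  13.4]
[-0.27005194  0.47029885  0.10274015] 11.0917
13.4083
```

View pics/rest2.png

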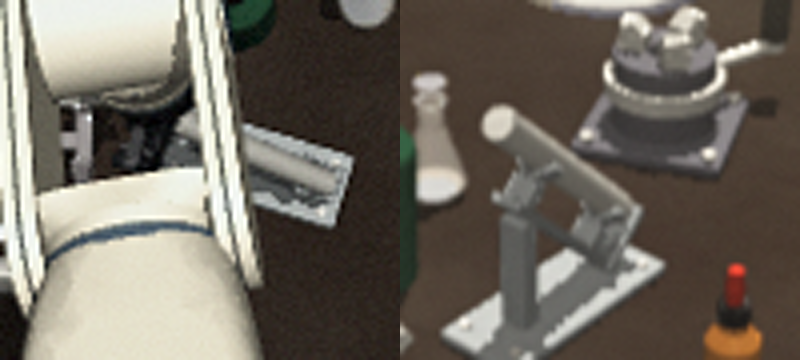

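The bar lies in both Vs (side panel: end face at (500,125), lower end at the foot plate). Its end face gives a refined rest position.

```bash
python3 - <<'E'
from h import *
p=ray("side",220+100.5/4-.5,150+125.5/4-.5,.1773,"2");print(p,foot+.18*b)
# low end (top view): bar silhouette centre near the foot, crop (330,180)
print(ray("top",170+330/4,170+180/4,.065,"2"),foot+b*.02)
E
```

```text
[0.55329034 0.12983    0.1773    ] [0.55885887 0.12884006 0.17727922]
[ 5.19811859e-01 -4.79686013e-04  6.50000000e-02] [0.52750622 0.02013398 0.06414214]
```

```bash
sed -i 's/^b=(h+Z)/foot=foot+np.array([-.0055,.0005,0])\nb=(h+Z)/' h.py; python3 - <<'E'
from h import *
from rig import manip
import cv2
def st(m): print(m,round(manip.get_time(),1),"w",round(manip.get_width(),4),"F",np.round(manip.get_contact_force(),1),"g",round(manip.get_grip_force(),1))
manip.servo_line(regrasp(1,0)[0],rate=.12); st("at")
manip.command_gripper(0,100); st("grip")
manip.servo_line(regrasp(1,.17)[0],rate=.12); st("up")
manip.move_to(*coll(1,.8,.30)); manip.hold(.3); st("hover")
for n in("top","side"):
    c=manip.camera(n);np.savez(n+"3.npz",**c)
im=[np.load("top3.npz")["image"][165:265,255:355],np.load("side3.npz")["image"][100:200,240:340]]
cv2.imwrite("pics/col3.png",np.hstack([cv2.resize(i[:,:,::-1],(400,400),interpolation=cv2.INTER_CUBIC) for i in im]))
E
```

```text
at 14.9 w 0.05 F [ 1.2 -0.1  0.5] g 0.0
grip 15.3 w 0.0218 F [ 6.2 -1.3  1.7] g 97.7
up 16.8 w 0.0217 F [-0.4 -0.8 -4.3] g 98.3
hover 18.3 w 0.0219 F [ 0.9 -0.2 -3.1] g 98.1
```

View pics/col3.png

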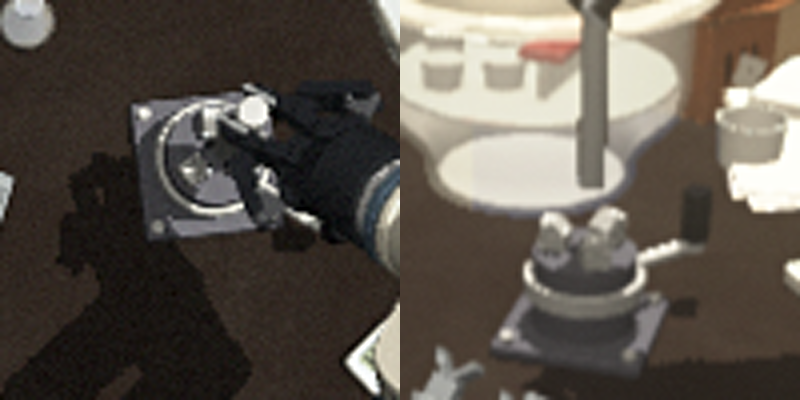

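The bar hangs above the collet. In the side panel it spans (595,20) to (591,185), the ring is centred at about x=586 and the housing top at about 584.5. I'll compare these with the projections.

```bash
cat >> h.py <<'E'
def proj(n,p,f):
    c=np.load(n+f+".npz");T=c["cam_to_world"];q=T[:3,:3].T@(np.array(p)-T[:3,3])
    return np.array([c["fx"]*q[0]/q[2]+c["cx"],c["fy"]*q[1]/q[2]+c["cy"]])
E
python3 - <<'E'
from h import *
from rig import manip
import cv2
np.set_printoptions(precision=4,suppress=True)
S=lambda p:(proj("side",p,"3")-[240,100]+.5)*4-.5+[400,0]
for z in(.142,.26): print("bar pred side",z,S(C+z*Z))
for z in(.02,.051,.08,.108): print("collet pred side",z,S(C+z*Z))
T=lambda p:(proj("top",p,"0")-[143,180]+.5)*4-.5
for z in(.051,.08,.1): print("collet pred top0",z,T(C+z*Z))
print("bar top pred top3",(proj("top",C+.322*Z,"3")-[255,165]+.5)*4-.5)
print("TCP err",manip.get_position()-coll(1,.8,.30)[0])
# circle centres by image code: enlarge housing
im=np.load("side3.npz")["image"][145:190,262:312,::-1]; a=cv2.resize(im,(400,360),interpolation=cv2.INTER_CUBIC)
im=np.load("top0.npz")["image"][180:230,283:333,::-1]; b2=cv2.resize(im,(400,360),interpolation=cv2.INTER_CUBIC)
b2=cv2.resize(im,(400,400),interpolation=cv2.INTER_CUBIC); a=cv2.copyMakeBorder(a,0,40,0,0,cv2.BORDER_CONSTANT)
cv2.imwrite("pics/col3z.png",np.hstack([a,b2]))
E
```

```text
bar pred side 0.142 [589.708  181.9677]
bar pred side 0.26 [595.3017  43.5961]
collet pred side 0.02 [584.4802 311.2868]
collet pred side 0.051 [585.7596 279.6389]
collet pred side 0.08 [586.9859 249.3044]
collet pred side 0.108 [588.1979 219.3233]
collet pred top0 0.051 [658.9743 100.8934]
collet pred top0 0.08 [662.8332  96.5376]
collet pred top0 0.1 [665.5868  93.4294]
bar top pred top3 [254.3576 111.9232]
TCP err [0.0003 0.0008 0.0001]
```

View pics/col3z.png

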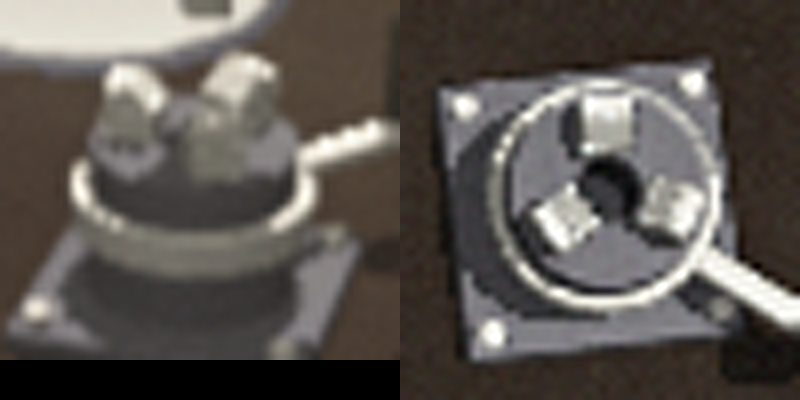

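Left panel: ring spans x 70–318, housing top x 88–300. Right panel: bolts at (466,106), (692,83), (720,310), (492,334), bore at (610,188), ring centre (605,192).

```bash
python3 - <<'E'
from h import *
np.set_printoptions(precision=4,suppress=True)
f=lambda x,y,z:ray("top",283+(x-400+.5)/8-.5,180+(y+.5)/8-.5,z)
print("bolts",f(592.5,208.25,.014),"bore",f(610,188,.08),"ring",f(605,192,.051),"disc",f(613,192,.08))
B=[f(x,y,.014) for x,y in((466,106),(692,83),(720,310),(492,334))]
print([np.linalg.norm(B[i]-B[i-1]) for i in range(4)])
for p in("bolts",f(592.5,208.25,.014)),("bore",f(610,188,.08)):
    for z in(.051,.08): print(p[0],z,proj("side",[*p[1][:2],z],"3"),"obs u 285.8")
# side bolts of left panel: left & near, far-right
g=lambda x,y,z:ray("side",262+(x+.5)/8-.5,145+(y+.5)/8-.5,z,"3")
print(g(37,308,.014),g(334,237,.014),(g(37,308,.014)+g(334,237,.014))/2)
E
```

```text
bolts [ 0.5612 -0.1991  0.014 ] bore [ 0.5615 -0.1992  0.08  ] ring [ 0.5637 -0.2005  0.051 ] disc [ 0.5597 -0.2005  0.08  ]
[np.float64(0.10655833345291464), np.float64(0.10571338063788537), np.float64(0.10637429391124824), np.float64(0.10559975865164238)]
bolts 0.051 [285.6358 169.2122] obs u 285.8
bolts 0.08 [285.9368 161.6374] obs u 285.8
bore 0.051 [285.5602 169.1827] obs u 285.8
bore 0.08 [285.8603 161.6087] obs u 285.8
[ 0.6096 -0.1436  0.014 ] [ 0.514  -0.2556  0.014 ] [ 0.5618 -0.1996  0.014 ]
```

Bore, bolts and the side view agree on the collet centre at (0.5615, -0.1993). Next I lower the bar with force feedback.

```bash
python3 - <<'E'
from h import *
from rig import manip
c=np.array([.5616,-.1993,0])
manip.servo_line(coll(1,.8,.30,c)[0],rate=.05); manip.hold(.2)
F0=np.array(manip.get_contact_force())
z=.272; manip.servo_line(coll(1,.8,z,c)[0],rate=.05)
while z>.172:
    z-=.004
    manip.servo_line(coll(1,.8,z,c)[0],rate=.04)
    F=np.array(manip.get_contact_force())-F0
    print(round(z,3),np.round(F,1),np.round(1e3*(c-C)[:2],1),round(manip.get_time(),1))
    if F[2]>8: break
    L=np.linalg.norm(F[:2])
    if L>4: c[:2]+=F[:2]/L*.0007
np.save("c.npy",[*c,z])
E
```

```text
0.268 [ 0.3 -1.   0.2] [ 2.6 -1.8] 19.8
0.264 [-0.8  0.3 -1. ] [ 2.6 -1.8] 20.1
0.26 [-0.5 -0.6  0.1] [ 2.6 -1.8] 20.3
0.256 [0.1 0.2 1.6] [ 2.6 -1.8] 20.6
0.252 [-0.1  0.  -0.3] [ 2.6 -1.8] 20.8
0.248 [-0.5  0.8 -1.1] [ 2.6 -1.8] 21.1
0.244 [-0.6  0.7 -1. ] [ 2.6 -1.8] 21.3
0.24 [-0.8 -0.2  4.9] [ 2.6 -1.8] 21.6
0.236 [-4.4  2.1 26.2] [ 2.6 -1.8] 21.8
```

```bash
python3 - <<'E'
from h import *
from rig import manip
c0=np.array([.5616,-.1993,0]); u=np.array([-.9,.43,0]); v=np.array([.43,.9,0])
manip.servo_line(coll(1,.8,.246,c0)[0],rate=.05); manip.hold(.1)
F0=np.array(manip.get_contact_force())
for a,bb in((1.2,0),(2.2,0),(1.2,1.2),(1.2,-1.2),(0,1.5),(0,-1.5)):
    c=c0+(a*u+bb*v)*1e-3
    manip.servo_line(coll(1,.8,.246,c)[0],rate=.05)
    ok=True
    for z in(.242,.240,.238,.236,.234,.230,.226):
        manip.servo_line(coll(1,.8,z,c)[0],rate=.04)
        F=np.array(manip.get_contact_force())-F0; M=np.array(manip.get_torque())
        if F[2]>6 : ok=False;break
    print(a,bb,z,np.round(F,1),round(manip.get_time(),1))
    if ok: break
    manip.servo_line(coll(1,.8,.246,c)[0],rate=.06)
np.save("c.npy",[*c,z])
E
```

```text
1.2 0 0.238 [-2.6  1.9 14.3] 23.3
2.2 0 0.238 [-2.8  2.  15.6] 24.6
1.2 1.2 0.226 [ 0.1  1.3 -1.3] 26.8
```

```bash
python3 - <<'E'
from h import *
from rig import manip
q=np.load("c.npy"); c=np.array([q[0],q[1],0]); z=q[3]
F0=np.array(manip.get_contact_force())
while z>.170:
    z-=.004 if z>.186 else .002
    manip.servo_line(coll(1,.8,z,c)[0],rate=.05)
    F=np.array(manip.get_contact_force())-F0
    print(round(z,3),np.round(F,1),np.round(c*1e3,1)[:2],round(manip.get_time(),1))
    if F[2]>6: break
    L=np.linalg.norm(F[:2])
    if L>3: c[:2]+=F[:2]/L*.0005
np.save("c.npy",[*c,z])
E
```

```text
0.222 [-0.2 -0.6  0.7] [ 561.  -197.7] 27.1
0.218 [-1.5 -0.7  1. ] [ 561.  -197.7] 27.3
0.214 [ 0.6 -0.7  0.7] [ 561.  -197.7] 27.6
0.21 [ 0.5 -0.6  0.3] [ 561.  -197.7] 27.8
0.206 [-0.5 -0.5  1.1] [ 561.  -197.7] 28.1
0.202 [ 0.7 -0.3  0.6] [ 561.  -197.7] 28.3
0.198 [0.  0.3 1.6] [ 561.  -197.7] 28.6
0.194 [-0.9  0.5  0.9] [ 561.  -197.7] 28.8
0.19 [-0.8 -0.7  1.3] [ 561.  -197.7] 29.1
0.186 [-0.4  0.7  0.7] [ 561.  -197.7] 29.3
0.184 [-0.9 -0.6  0.6] [ 561.  -197.7] 29.6
0.182 [-0.7 -0.5  0.5] [ 561.  -197.7] 29.8
0.18 [-1.8  0.2  9.1] [ 561.  -197.7] 30.1
```

```bash
cat >> h.py <<'E'
def knob(cc,th,z,s,r=.125): 
    e=hd(th); return pose(np.array([cc[0],cc[1],0])+r*e+z*Z,s*e,-Z)
E
python3 - <<'E'
from h import *
from rig import manip
import cv2
q=np.load("c.npy"); c=np.array([q[0],q[1],0]); z=q[3]
manip.command_gripper(.05); manip.hold(.3); print(manip.get_contact_force(),manip.get_time())
t=(hd(.8)-Z)*S2
manip.servo_line(coll(1,.8,z,c)[0]-.13*t,rate=.15)
for s in(1,-1):
    print(s,[None if (j:=manip.solve_ik(*knob(c,th,zz,s))) is None else np.round(j,2).tolist() for th,zz in((-2.145,.2),(-2.145,.085),(-2.8,.085),(-3.45,.085))])
for n in("top","side"):
    k=manip.camera(n);np.savez(n+"4.npz",**k)
im=[np.load("top4.npz")["image"][165:265,255:355],np.load("side4.npz")["image"][100:200,240:340]]
cv2.imwrite("pics/col4.png",np.hstack([cv2.resize(i[:,:,::-1],(400,400),interpolation=cv2.INTER_CUBIC) for i in im]))
E
```

```text
[ 0.14374308 -0.9026532   0.37858047] 30.775
1 [None, None, [-0.52, 0.51, 1.99, -0.0, 0.64, -2.43], [-0.37, 0.48, 2.06, -0.0, 0.6, -1.63]]
-1 [[-0.57, 0.42, 1.77, -0.0, 0.95, 0.0], [-0.57, 0.59, 1.82, -0.0, 0.73, 0.0], [-0.52, 0.51, 1.99, -0.0, 0.64, 0.71], [-0.37, 0.48, 2.06, 0.0, 0.6, 1.51]]
```

View pics/col4.png

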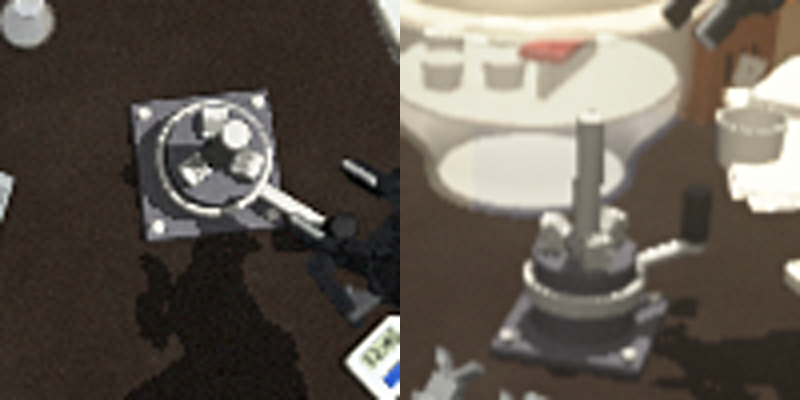

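The bar stands upright in the jaws (side panel, top at (590,115)), and the knob is unchanged at (341,226) in the top panel. Next, the lever.

```bash
python3 - <<'E'
from h import *
from rig import manip
q=np.load("c.npy"); c=np.array([q[0],q[1],0])
k=ray("top",339.9,221.1,.105,"4");k2=ray("side",240+297.5/4-.5,100+187.5/4-.5,.105,"4");print(k,k2)
m=((k+k2)/2)[:2]-c[:2];th=np.arctan2(m[1],m[0]);print("r",np.hypot(*m),"th",th)
manip.move_to(*knob(c,th,.2,-1))
manip.command_gripper(.065)
manip.servo_line(knob(c,th,.085,-1)[0],rate=.1)
manip.command_gripper(.027,20); print("w",manip.get_width(),manip.get_contact_force())
F0=np.array(manip.get_contact_force())
t0=th
while t0-th<1.42:
    th-=.06
    p=knob(c,th,.085,-1); manip.servo_line(*p,rate=.08)
    F=np.array(manip.get_contact_force())-F0
    tan=np.array([np.sin(th),-np.cos(th),0]); ft=F@tan;fr=F@hd(th)
    print(round(t0-th,2),"ft",round(ft,1),"fr",round(fr,1),"t",round(manip.get_time(),1))
    if -ft>30 or abs(fr)>40: break
np.save("th.npy",[t0,th])
E
```

```text
[ 0.49577211 -0.30264928  0.105     ] [ 0.49676316 -0.30428967  0.105     ]
r 0.12402127446647583 th -2.12026701034035
w 0.027056126398341235 [-0.10112246  0.48520416 -0.83924239]
0.06 ft 0.2 fr -0.4 t 35.0
0.12 ft -0.3 fr 0.6 t 35.3
0.18 ft 0.1 fr 0.2 t 35.5
0.24 ft -0.0 fr 1.0 t 35.8
0.3 ft -0.5 fr -0.2 t 36.0
0.36 ft 0.9 fr 0.7 t 36.3
0.42 ft -0.0 fr -0.1 t 36.5
0.48 ft -1.2 fr 0.6 t 36.8
0.54 ft -0.3 fr 0.3 t 37.0
0.6 ft -1.6 fr -0.2 t 37.3
0.66 ft -0.6 fr 0.1 t 37.5
0.72 ft -0.6 fr 0.6 t 37.8
0.78 ft -0.7 fr 0.3 t 38.0
0.84 ft -0.6 fr -0.3 t 38.3
0.9 ft -0.7 fr -1.1 t 38.5
0.96 ft -1.1 fr -0.9 t 38.8
1.02 ft -0.5 fr 0.6 t 39.0
1.08 ft -0.9 fr -0.8 t 39.3
1.14 ft -0.8 fr -0.8 t 39.5
1.2 ft 0.2 fr -0.0 t 39.8
1.26 ft -2.5 fr 0.8 t 40.0
1.32 ft -58.3 fr 0.1 t 40.3
```

```bash
python3 - <<'E'
from h import *
from rig import manip
import cv2
q=np.load("c.npy"); c=np.array([q[0],q[1],0]); th=np.load("th.npy")[1]
manip.servo_line(*knob(c,th+.035,.085,-1),rate=.05)
print(manip.get_contact_force())
manip.command_gripper(.06)
manip.servo_line(knob(c,th+.035,.25,-1)[0],rate=.15)
manip.move_to(*knob(c,-2.145,.3,-1,r=.22)); manip.hold(.2)
for n in("top","side"):
    k=manip.camera(n);np.savez(n+"5.npz",**k)
print(manip.get_time(),manip.get_contact_force())
im=[np.load("top5.npz")["image"][165:265,235:335],np.load("side5.npz")["image"][100:200,240:340]]
cv2.imwrite("pics/col5.png",np.hstack([cv2.resize(i[:,:,::-1],(400,400),interpolation=cv2.INTER_CUBIC) for i in im]))
E
```

```text
[ -7.25687993 -23.25086001  -2.09507143]
43.9333 [ 0.34902038 -0.80153737  0.50019961]
```

View pics/col5.png

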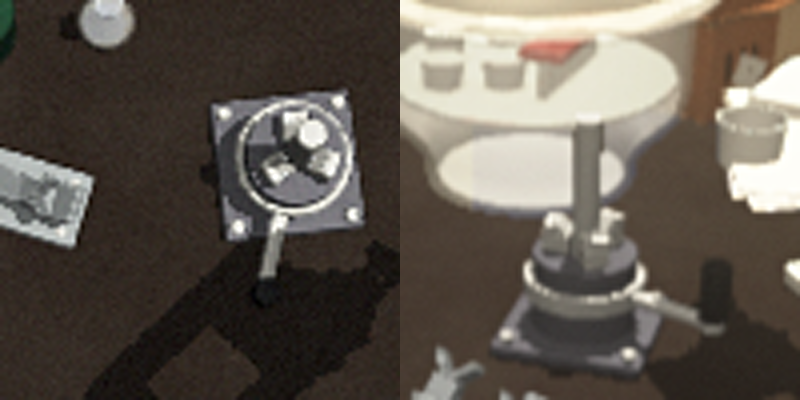

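```bash
python3 - <<'E'
from h import *
q=np.load("c.npy");c=q[:2];k=ray("top",235+265.5/4-.5,165+290.5/4-.5,.105,"5");k2=ray("side",240+317.5/4-.5,100+264/4-.5,.105,"5");print(k,k2)
for p in(k,k2,(k+k2)/2):
    m=p[:2]-c; a=np.arctan2(m[1],m[0]); print(np.hypot(*m),a,-2.12-(a-2*np.pi if a>0 else a))
print("bar top",ray("top",235+313.5/4-.5,165+132.5/4-.5,.2,"5"),"pred",c)
E
```

```text
[ 0.44011276 -0.16744175  0.105     ] [ 0.43936765 -0.16861182  0.105     ]
0.12465245559512687 2.8963693251968503 1.2668159819827358
0.12509813027845512 2.9068889216464218 1.2562963855331644
0.12487356557897887 2.901638509507829 1.2615467976717571
bar top [ 0.5626573  -0.19786593  0.2       ] pred [ 0.561036 -0.197704]
```

```bash
python3 -c "
from rig import manip
print(manip.sign_off())"
```

```text
the job is handed in; nothing more can be done
None
```

I've handed the job in: the thin bar stands upright in the collet on the depth stop, and I swung the lever about 1.26 rad clockwise until it hit its end stop (over 1.18 needed), at about 44 s of the 67 s allowed; sign-off returned no verdict.

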